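# Set the blue bench valve half open

### The arm

A 6-joint arm with a two-finger parallel gripper is mounted at the origin on a cart in front of the work surface, level with it; the furniture and walls round the work are solid. World frame = base frame: x ahead of the robot, y to its left, z up, the work surface at z = 0. Lengths are in m, angles in degrees, forces in N, time in s.
With the tool pointing down it reaches from about 0.35 to 0.875 m from the base axis. Payload 4.2 kg.
Tool frame: the origin (TCP) lies where the fingers leave the gripper's body, on its centre line; the fingertips stand 70 mm ahead of it and the grasp point (between the pads) lies 51 mm ahead of it; z points along the fingers, y is the direction in which the jaws open and shut (so a half turn about z gives the same grasp; the last joint's range is limited). The gripper opens to 87 mm and grips with 3 to 60 N. Pads are 19 mm wide; open, the fingers measure 117 mm over their backs; the gripper's body (75 mm by 190 mm) begins 51 mm behind the grasp point.
Start: joints at [-55.829, 22.042, 0.453, 0, -68.411, -14.817], TCP at [0.207, -0.59, 0.292] pointing down, gripper open.
Joint ranges: [-179.83, 179.83], [-69.29, 118.12], [-61.27, 80.66], [-181.25, 117.63], [-171.15, -9.14], [-177.46, 177.46]. Speed limits (degrees/s): [159.86, 159.86, 180, 180, 180, 180].

### API

Orientations are given as a 3x3 rotation matrix whose columns are the frame's x, y, z axes.
In Python, from station import sense, capture, camera_model, finish_job gives the robot as it stands.
- The arm moves only by the shell command python3 -m inch 'ROWS'. ROWS is JSON, a list of rows, each an object with "hand": the closure, from 0 (fully open) to 1 (shut); "slide": the shift along the world's x, y, z in cm, a list of three; "yaw": the turn about the world's z in rad. A call has 1 to 10 rows; each row is the pose to reach, as a shift and turn from the pose commanded when the call began; what a row does not reach only later rows make up. A row lasts 1/8 s, in which the tool goes at most 62.5 mm and 10.7 degrees, less where a joint would pass 70% of its speed; a pose out of reach is approached as far as the arm can. A call with a gripper value outside its range is refused whole. The fingers move at their own pace and stop on an object; the grip force is fixed at half the most. Time passes only in rows, so rows that repeat a pose let the fingers close. It gives the time, the measured TCP pose, the force and the opening at its end, in the units of the state.
- sense(): the state, without advancing time (a new reading comes with each control period).
- capture(name): name is "scene" or "top" or "wrist"; returns the picture (400x640x3 uint8, blue, green, red); there is no depth.
- camera_model(name): a dict with "mtx" (3x3 intrinsics, pixels), "xyz" and "orientation" of the camera in the world; the wrist camera has in their place "tool_from_camera" (4x4, takes a point from camera to tool coordinates, whose origin is the TCP and whose axes are the flange's). Camera axes: x right, y up, looking along -z (the intrinsics and any distortion apply to the point x, -y, -z); pixel columns grow to the right and rows downward; lengths in m; the calibration is good to about 2 mm. A picture is of the moment at which its call begins: read the wrist's pose just before it. camera_model takes no time and is no camera call.
- finish_job(): hands the job in, once; it reports no verdict.
The state is a dict: "time_s": time; "joints": joint angles; "joint_velocities": joint speeds; "effort": joint torques, N m; "tcp_pos": TCP position; "ee_rot": TCP orientation; "wrist_force": force on the tool from outside, world axes, zero at the start; "moment": the same for the moment, N m; "gripper_width": opening from 0.0 (shut) to 1.0 (fully open).
Only numpy, scipy, OpenCV 4.12 (cv2) and the standard library are available. Lean on these libraries where they do the work, as an engineer would, in place of code of your own. Each camera call takes 0.05 s, during which the arm holds its last target. There are 200 camera calls.

### The job

The purge line needs its preset: turn the lever of the blue-handled valve to half open, 45 degrees, so that it points along the broad green mark of its dial, midway between closed (across the pipe) and open (along the pipe), and let go. Leave the levers of the yellow and the red valve as they are.

Things in the scene. Friction and masses are not known exactly. Their poses are not given: they have to be found in the camera images.
- blue_lever (a joint): Blue lever's angle, rad, counter-clockwise from above about a vertical axis: 0 closed (across the pipe, pointing at the robot within 0.4 rad), 1.571 open (along the pipe), stops at both; 0.785 half open, the broad green mark on the white dial (112 mm across, top 72 mm above the table, 15 mm under the lever). Friction 0.08 N m, no spring, stays where left. Starts at 0 to 0.4.
- blue_grip (a point): Grip point inside the blue lever, an upright bar 12 mm wide, 18 mm tall (z 87 to 105 mm) with a white line on top, from a hub (24 mm across, nut on top to z 111 mm) to its tip 52 mm from the turning axis. The point is 34 mm from the axis, 96 mm above the table. x points level from the axis out to the tip and turns with the lever; z up. Valve fixed on a plate 100 x 150 mm.
- yellow_grip (a point): Point in the lever of the yellow-handled valve, a bystander and twin of the blue one in all but colour, fixed to the table: 34 mm from the lever's vertical axis, 96 mm above the table; x points level out to the lever's tip, z up. The lever may stand anywhere between closed and open and must stay so. All three pipes end 85 mm either side of their axis, 44 mm up.
- red_grip (a point): Point in the lever of the red-handled valve, a bystander and twin of the blue one in all but colour, fixed to the table: 34 mm from the lever's vertical axis, 96 mm above the table; x points level out to the lever's tip, z up. The lever may stand anywhere between closed and open and must stay so. All three pipes end 85 mm either side of their axis, 44 mm up.

How it is judged:
By the outcome, as a careful person would: the job done as asked, in the order asked, and still so for the second after the job is handed in, with the robot touching nothing.
It also fails if it takes over 32 s, if anything falls off the work surface, if the arm or the gripper's body presses on something with over 40 N, if the wrist force passes 120 N, or if a joint passes its speed limit or range.

## Working session

There is one attempt and no reset: what is moved stays moved. The work goes in short steps, Python scripts to look and compute and a shell command to move; the robot and the scene stay as the last step left them, time stands still between calls to the robot, and variables do not carry over. Pictures are saved under pics/ and viewed, about 8 in all and at most 12, crops included, and the job is handed in when it is done.

```bash
mkdir -p pics; python3 - <<'E'
from station import *
import cv2
for n in("scene","top"):
    cv2.imwrite(f"pics/{n}0.png",capture(n)); m=camera_model(n); print(n,m)
print(camera_model("wrist"));print(sense())
E
```

```text
scene {'mtx': array([[418.12016566,   0.        , 311.71449037],
       [  0.        , 418.12016566, 203.43263112],
       [  0.        ,   0.        ,   1.        ]]), 'xyz': array([0.06579166, 0.6472919 , 0.89863853]), 'orientation': array([[-0.82385896,  0.40636217, -0.39512809],
       [-0.5666825 , -0.57666582,  0.58849595],
       [ 0.01128563,  0.70874983,  0.70536963]])}
top {'mtx': array([[475.89228351,   0.        , 314.4386565 ],
       [  0.        , 475.89228351, 195.16110774],
       [  0.        ,   0.        ,   1.        ]]), 'xyz': array([0.41431804, 0.00303726, 1.43770758]), 'orientation': array([[-0.00181699,  0.99663965, -0.08189079],
       [-0.99993472, -0.00273453, -0.01109364],
       [-0.01128029,  0.08186529,  0.99657957]])}
{'mtx': array([[306.40709016,   0.        , 318.69455419],
       [  0.        , 306.40709016, 198.80140601],
       [  0.        ,   0.        ,   1.        ]]), 'tool_from_camera': array([[-2.33132305e-04,  9.55164535e-01,  2.96075424e-01,
         8.10514637e-02],
       [ 9.99999595e-01,  4.80100607e-04, -7.61437269e-04,
        -6.
[... 280 characters left out ...]
40e-02,
       -6.84136831e+01, -1.48173704e+01]), 'joint_velocities': array([ 0.08162313, -0.10858929,  0.12383105,  0.09714491, -0.07293174,
        0.02466601]), 'effort': array([-1.26295712e-03, -3.91689062e+01,  1.87936521e+01,  4.23183829e+00,
        1.35076343e-02, -6.87523493e-05]), 'tcp_pos': array([ 0.20701653, -0.58928767,  0.29127731]), 'ee_rot': array([[-9.43533835e-01, -3.31275209e-01, -7.99065939e-04],
       [-3.31276140e-01,  9.43532077e-01,  1.82746492e-03],
       [ 1.48550521e-04,  1.98898646e-03, -9.99998011e-01]]), 'wrist_force': array([-0.44787237, -0.10316509,  0.02182595]), 'moment': array([-0.04555716, -0.01429764,  0.04465023]), 'gripper_width': 1.000310833326172}
```

View pics/top0.png

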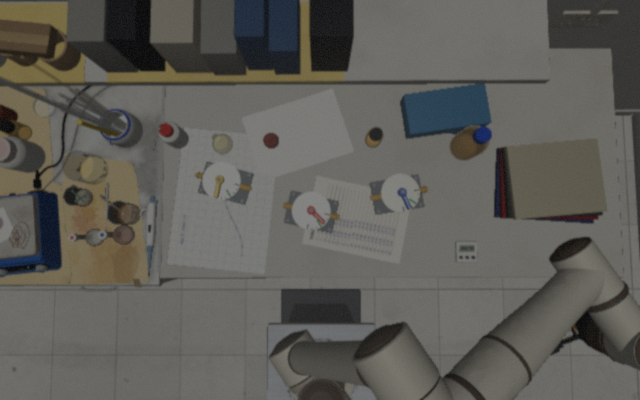

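View pics/scene0.png

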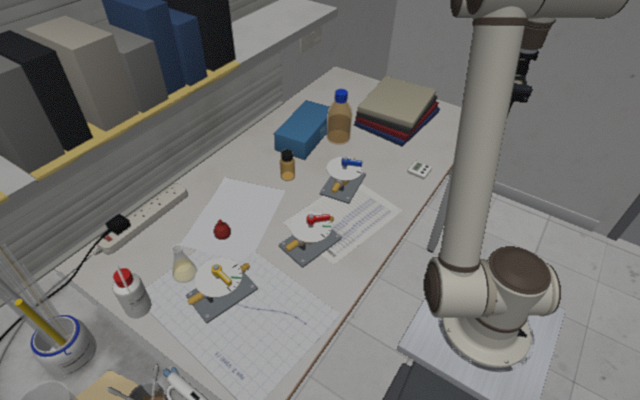

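Top view: blue valve dial about (401,193), its lever pointing down and slightly right; red dial about (314,211), yellow about (221,182). A brown bottle with a blue cap stands at (470,142). I'll measure next.

```bash
cat > h.py <<'E'
import numpy as np, cv2
from station import *
def pose(name,s=None):
    m=camera_model(name)
    if name!="wrist": return m["mtx"],m["xyz"],m["orientation"]
    T=m["tool_from_camera"]; R=s["ee_rot"]
    return m["mtx"],s["tcp_pos"]+R@T[:3,3],R@T[:3,:3]
def ray(P,uv,z):
    K,c,R=P; uv=np.atleast_2d(uv)
    d=np.c_[(uv[:,0]-K[0,2])/K[0,0],-(uv[:,1]-K[1,2])/K[1,1],-np.ones(len(uv))]@R.T
    return c+d*((z-c[2])/d[:,2])[:,None]
def dial_lever(im,P,roi,white=(0,0,120),hue=(105,130)):
    "roi x0,y0,x1,y1 ; white dial ellipse centre @0.072, blue lever pixels @0.105"
    x0,y0,x1,y1=roi; hsv=cv2.cvtColor(im[y0:y1,x0:x1],cv2.COLOR_BGR2HSV)
    b=cv2.inRange(hsv,(hue[0],110,40),(hue[1],255,255))
    n,l,st,ce=cv2.connectedComponentsWithStats(b); k=1+np.argmax(st[1:,4])
    v,u=np.nonzero(l==k); pts=ray(P,np.c_[u+x0,v+y0],0.1)[:,:2]
    return pts
E
python3 - <<'E'
from h import *
im=cv2.imread("pics/top0.png"); P=pose("top")
for n,uv in dict(blue=(401,193),red=(314,211),yel=(221,182)).items(): print(n,ray(P,uv,.072)[0].round(3))
print("bottle cap ~.2", ray(P,(482,135),.15)[0].round(3), "bottle base",ray(P,(462,148),.03)[0].round(3),"box",ray(P,[(404,97),(407,136),(490,122)],.05).round(3),"smallbottle",ray(P,(374,138),.06)[0].round(3))
p=dial_lever(im,P,(370,165,440,225)); 
c,(w,h),a=cv2.minAreaRect(p.astype(np.float32)); print(len(p),c,w,h,a,p.min(0),p.max(0))
_,_,vt=np.linalg.svd(p-p.mean(0)); print(p.mean(0),vt[0])
cv2.imwrite("pics/c.png",cv2.resize(im[160:230,280:440],None,fx=5,fy=5,interpolation=cv2.INTER_CUBIC))
E
```

```text
blue [ 0.532 -0.231  0.072]
red [0.481 0.02  0.072]
yel [0.565 0.288 0.072]
bottle cap ~.2 [ 0.684 -0.441  0.15 ] bottle base [ 0.67  -0.422  0.03 ] box [[ 0.82  -0.248  0.05 ]
 [ 0.703 -0.255  0.05 ]
 [ 0.744 -0.5    0.05 ]] smallbottle [ 0.695 -0.156  0.06 ]
17 (0.5289689898490906, -0.22653020918369293) 0.021800493821501732 0.00802366528660059 44.28436279296875 [ 0.51836454 -0.23422254] [ 0.53817627 -0.22022031]
[ 0.52651647 -0.22727437] [-0.70657704 -0.70763612]
```

View pics/c.png

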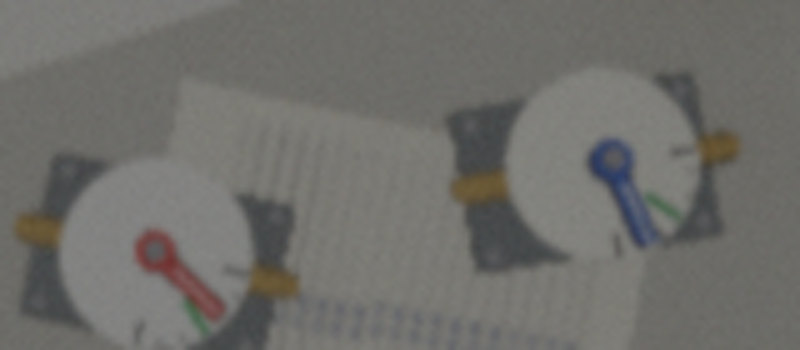

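The crop shows the blue hub at about (402,191.6) px in the full image. Its lever runs to about (409.6,208), short of its green mark and turning counter-clockwise towards it. Next I'll go above it for a close look.

```bash
python3 -m inch '[{"hand":0,"slide":[5,6,0],"yaw":0.1},{"hand":0,"slide":[9,10,0],"yaw":0.1},{"hand":0,"slide":[13,14,0],"yaw":0.1},{"hand":0,"slide":[17,18,0],"yaw":0.1},{"hand":0,"slide":[21,23,0],"yaw":0.1},{"hand":0,"slide":[25,28,0],"yaw":0.1},{"hand":0,"slide":[29,33,0],"yaw":0.1},{"hand":0,"slide":[31,36,0],"yaw":0.1},{"hand":0,"slide":[31,36,0],"yaw":0.1},{"hand":0,"slide":[31,36,0],"yaw":0.1}]'
python3 - <<'E'
from h import *
s=sense(); im=capture("wrist"); cv2.imwrite("pics/w1.png",im)
import pickle; pickle.dump(s,open("s1.pkl","wb")); print(s["tcp_pos"],s["ee_rot"],s["joints"],s["time_s"])
E
```

```text
time_s: 1.35
tcp_pos: [0.5168, -0.2297, 0.2918]
ee_rot: [[-0.906, -0.424, -0.001], [-0.424, 0.906, 0.0], [0.001, 0.001, -1.0]]
wrist_force: [0.1, 0.1, 0.3]
gripper_width: 1.004
[ 0.51677055 -0.2297079   0.29183034] [[-9.05619411e-01 -4.24089838e-01 -1.13623174e-03]
 [-4.24090306e-01  9.05619884e-01  1.96662007e-04]
 [ 9.45591698e-04  6.59965797e-04 -9.99999335e-01]] [-7.55296647e+00  1.63053625e+01 -8.08453314e+00 -2.86760636e-03
 -6.56761220e+01 -5.73527604e+01] 1.35
```

View pics/w1.png

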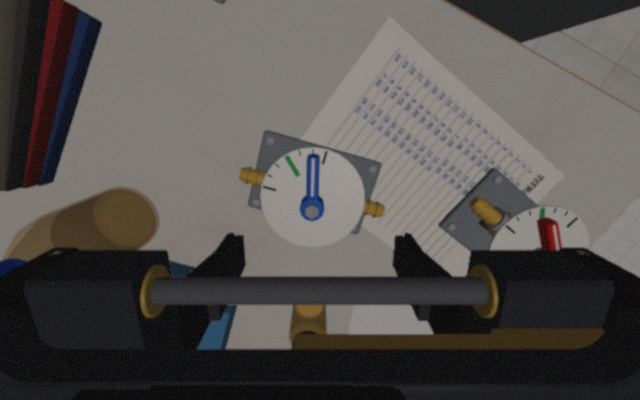

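The wrist view shows the blue dial around (312,197), the nut at (312,209) and the lever pointing up to about (313,155). The broad green mark is at (292,166), and the black end marks are at (324,157) and (269,189).

```bash
cat >> h.py <<'E'
def measure(im,P,roi):
    x0,y0,x1,y1=roi; c=im[y0:y1,x0:x1]; hsv=cv2.cvtColor(c,cv2.COLOR_BGR2HSV)
    def big(m):
        n,l,st,ce=cv2.connectedComponentsWithStats(m); return l==1+np.argmax(st[1:,4])
    def pts(m,z):
        v,u=np.nonzero(m); return ray(P,np.c_[u+x0,v+y0],z)[:,:2]
    V=cv2.cvtColor(c,cv2.COLOR_BGR2GRAY); t,_=cv2.threshold(V,0,255,cv2.THRESH_OTSU)
    b=cv2.inRange(hsv,(105,90,40),(130,255,255)); g=cv2.inRange(hsv,(50,70,30),(85,255,255))
    w=cv2.morphologyEx((big(cv2.inRange(hsv,(0,0,int(t)),(180,50,255)))*255).astype(np.uint8),cv2.MORPH_OPEN,np.ones((7,7)))
    hull=cv2.convexHull(np.argwhere(w)[:,::-1].astype(np.int32))[:,0]+[x0,y0]
    (cx,cy),r=cv2.minEnclosingCircle(ray(P,hull,.072)[:,:2].astype(np.float32)); ax=np.array([cx,cy])
    G=pts(big(g),.072); B=pts(big(cv2.morphologyEx(b,cv2.MORPH_CLOSE,np.ones((5,5)))),.105)
    ang=lambda d:np.degrees(np.arctan2(d[1],d[0]))%360
    far=B[np.linalg.norm(B-ax,axis=1)>.018]; cB=far.mean(0)
    d=cv2.fitLine(far.astype(np.float32),cv2.DIST_L2,0,.01,.01).ravel()[:2]; d*=np.sign(d@(cB-ax))
    print("axis",ax.round(4),"r",round(r,4),"green",len(G),ang(G.mean(0)-ax).round(1),"lever",len(far),"from axis",ang(cB-ax).round(1),"line",ang(d).round(1),"reach",np.linalg.norm(B-ax,axis=1).max().round(4))
    return ax
E
python3 - <<'E'
from h import *
import pickle; s=pickle.load(open("s1.pkl","rb")); im=cv2.imread("pics/w1.png"); P=pose("wrist",s)
measure(im,P,(255,140,368,250))
ax=ray(P,(312,210),.111)[0]; e=lambda u,z:(lambda d:(np.degrees(np.arctan2(d[1],d[0]))%360).round(1))(ray(P,u,z)[0]-ax)
print("nut",ax.round(4),"tip",ray(P,(313,155),.105),e((313,155),.105),"green",e((292,166),.072),"closed",e((324,157),.072),"open",e((269,189),.072))
E
```

```text
axis [ 0.552 -0.223] r 0.0742 green 84 224.1 lever 720 from axis 201.9 line 203.7 reach 0.0717
nut [ 0.5324 -0.2297  0.111 ] tip [[ 0.48582341 -0.25027756  0.105     ]] 203.8 green 236.7 closed 190.0 open 283.0
```

The nut-based axis is (0.532,-0.230). The lever is at 203.8°, green at 236.7°, closed at 190° and open at 283°, so the midpoint is 236.5° and agrees with the green mark. The dial fit leaked onto the table, so I'm ignoring it. The lever needs about +33°. I'll descend over the grip point.

```bash
python3 -m inch '[{"hand":0,"slide":[-1.6,-1.3,-3],"yaw":-0.02},{"hand":0,"slide":[-1.6,-1.3,-7],"yaw":-0.02},{"hand":0,"slide":[-1.6,-1.3,-10],"yaw":-0.02},{"hand":0,"slide":[-1.6,-1.3,-12.5],"yaw":-0.02},{"hand":0,"slide":[-1.6,-1.3,-14.2],"yaw":-0.02},{"hand":0,"slide":[-1.6,-1.3,-14.2],"yaw":-0.02},{"hand":0.5,"slide":[-1.6,-1.3,-14.2],"yaw":-0.02},{"hand":0.7,"slide":[-1.6,-1.3,-14.2],"yaw":-0.02},{"hand":0.7,"slide":[-1.6,-1.3,-14.2],"yaw":-0.02}]'
python3 - <<'E'
from h import *
s=sense(); im=capture("wrist"); cv2.imwrite("pics/w2.png",im)
E
```

```text
time_s: 2.52
tcp_pos: [0.5014, -0.2428, 0.151]
ee_rot: [[-0.914, -0.406, 0.001], [-0.406, 0.914, -0.0], [-0.001, -0.001, -1.0]]
wrist_force: [-0.0, -0.8, -0.6]
gripper_width: 0.744
```

View pics/w2.png

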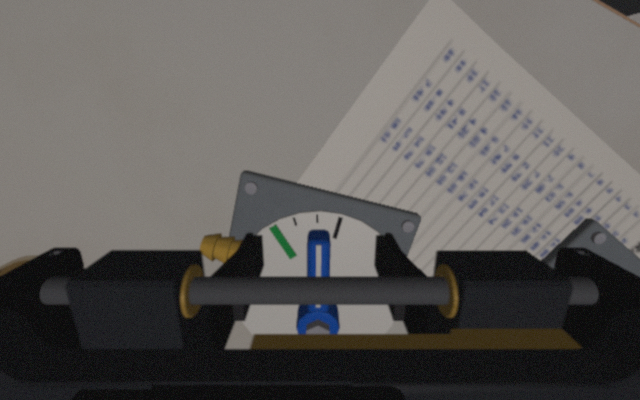

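The lever (318,230–330) is centred between the fingers, with the green mark at (283,241) and the closed mark at (338,227). I'll close now.

```bash
python3 -m inch '[{"hand":1,"slide":[0,0,0],"yaw":0},{"hand":1,"slide":[0,0,0],"yaw":0},{"hand":1,"slide":[0,0,0],"yaw":0},{"hand":1,"slide":[0,0,0],"yaw":0},{"hand":1,"slide":[0,0,0],"yaw":0},{"hand":1,"slide":[0,0,0],"yaw":0},{"hand":1,"slide":[0,0,0],"yaw":0},{"hand":1,"slide":[0,0,0],"yaw":0}]'
python3 - <<'E'
import numpy as np
ax=np.array([.5324,-.2297]);p=np.array([.501,-.243]);d=p-ax
for a in (4,8,12,16,20,24,28,31,33,34,35):
    t=np.radians(a);R=np.array([[np.cos(t),-np.sin(t)],[np.sin(t),np.cos(t)]]);print(a,(100*(R@d-d)).round(2),round(t,3))
E
```

```text
time_s: 3.58
tcp_pos: [0.5013, -0.2431, 0.1502]
ee_rot: [[-0.914, -0.406, 0.0], [-0.406, 0.914, -0.001], [-0.0, -0.001, -1.0]]
wrist_force: [0.3, -4.4, -1.6]
gripper_width: 0.137
4 [ 0.1  -0.22] 0.07
8 [ 0.22 -0.42] 0.14
12 [ 0.35 -0.62] 0.209
16 [ 0.49 -0.81] 0.279
20 [ 0.64 -0.99] 0.349
24 [ 0.81 -1.16] 0.419
28 [ 0.99 -1.32] 0.489
31 [ 1.13 -1.43] 0.541
33 [ 1.23 -1.5 ] 0.576
34 [ 1.28 -1.53] 0.593
35 [ 1.33 -1.56] 0.611
```

Gripped: the opening is 11.9 mm, the bar's width. I'll swing it 33° along the arc.

```bash
python3 -m inch '[{"hand":1,"slide":[0.1,-0.22,0],"yaw":0.07},{"hand":1,"slide":[0.22,-0.42,0],"yaw":0.14},{"hand":1,"slide":[0.35,-0.62,0],"yaw":0.21},{"hand":1,"slide":[0.49,-0.81,0],"yaw":0.28},{"hand":1,"slide":[0.64,-0.99,0],"yaw":0.35},{"hand":1,"slide":[0.81,-1.16,0],"yaw":0.42},{"hand":1,"slide":[0.99,-1.32,0],"yaw":0.49},{"hand":1,"slide":[1.13,-1.43,0],"yaw":0.54},{"hand":1,"slide":[1.23,-1.5,0],"yaw":0.575},{"hand":1,"slide":[1.23,-1.5,0],"yaw":0.575}]'
python3 - <<'E'
from h import *
s=sense(); im=capture("wrist"); cv2.imwrite("pics/w3.png",im)
R=s["ee_rot"]; print(np.degrees(np.arctan2(R[1,0],R[0,0]))%360)
E
```

```text
time_s: 4.82
tcp_pos: [0.5141, -0.2585, 0.1503]
ee_rot: [[-0.546, -0.838, 0.002], [-0.838, 0.546, -0.001], [0.0, -0.002, -1.0]]
wrist_force: [1.8, -6.7, -2.6]
gripper_width: 0.134
236.88968384574935
```

View pics/w3.png

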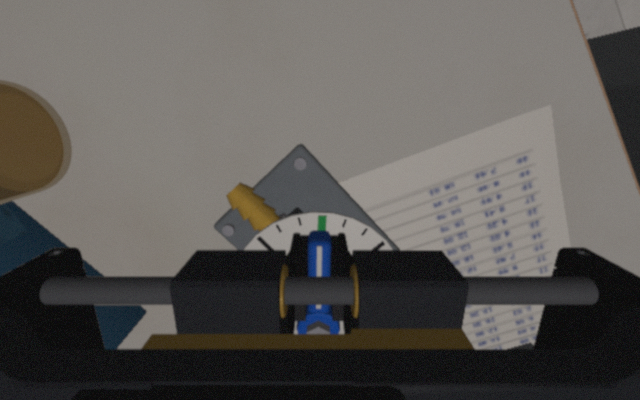

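The lever now lies nearly on the green mark: tip at (319,235), green at (322,222). I'll measure the residual from these pixels.

```bash
python3 - <<'E'
from h import *
s=sense(); P=pose("wrist",s); im=cv2.imread("pics/w3.png"); hsv=cv2.cvtColor(im,cv2.COLOR_BGR2HSV)
def px(lo,hi,x0,y0,x1,y1):
    v,u=np.nonzero(cv2.inRange(hsv[y0:y1,x0:x1],lo,hi)); return np.c_[u+x0,v+y0]
g=px((50,70,30),(85,255,255),300,205,345,236); G=ray(P,g,.072)[:,:2].mean(0)
b=px((105,90,40),(130,255,255),295,225,345,276); B=ray(P,b,.105)[:,:2]
hb=px((105,90,40),(130,255,255),290,308,350,333); H=ray(P,hb,.105)[:,:2]
ang=lambda d:(np.degrees(np.arctan2(d[1],d[0]))%360).round(1)
print(len(g),g.mean(0),len(b),b.mean(0),hb.mean(0))
for ax in ([.5324,-.2297], H.mean(0)): print(ax,"green",ang(G-ax),"lever",ang(B.mean(0)-ax))
d=cv2.fitLine(B.astype(np.float32),cv2.DIST_L2,0,.01,.01).ravel()[:2]; print(ang(d))
E
```

```text
114 [321.56140351 223.07894737] 868 [318.81336406 252.70506912] [318.26100152 319.46282246]
[0.5324, -0.2297] green 236.3 lever 238.3
[ 0.53039268 -0.23537263] green 234.3 lever 236.4
55.9
```

It overshot by about 2°, and both axis estimates agree. I'll go back 2°, settle, release and rise.

```bash
python3 -m inch '[{"hand":1,"slide":[-0.1,0.07,0],"yaw":-0.035},{"hand":1,"slide":[-0.1,0.07,0],"yaw":-0.035},{"hand":1,"slide":[-0.1,0.07,0],"yaw":-0.035},{"hand":0.3,"slide":[-0.1,0.07,0],"yaw":-0.035},{"hand":0.3,"slide":[-0.1,0.07,0],"yaw":-0.035},{"hand":0.3,"slide":[-0.1,0.07,0],"yaw":-0.035},{"hand":0.3,"slide":[-0.1,0.07,0],"yaw":-0.035},{"hand":0.3,"slide":[-0.1,0.07,0],"yaw":-0.035}]' && python3 -m inch '[{"hand":0,"slide":[0,0,2],"yaw":0},{"hand":0,"slide":[0,0,6],"yaw":0},{"hand":0,"slide":[0,0,10],"yaw":0},{"hand":0,"slide":[0,0,14],"yaw":0},{"hand":0,"slide":[0,0,14],"yaw":0},{"hand":0,"slide":[0,0,14],"yaw":0},{"hand":0,"slide":[0,0,14],"yaw":0}]'
python3 - <<'E'
from h import *
s=sense(); im=capture("wrist"); cv2.imwrite("pics/w4.png",im); import pickle; pickle.dump(s,open("s4.pkl","wb"))
cv2.imwrite("pics/w4c.png",cv2.resize(im[120:270,220:420],None,fx=4,fy=4,interpolation=cv2.INTER_CUBIC))
E
```

```text
time_s: 5.88
tcp_pos: [0.5124, -0.2568, 0.1503]
ee_rot: [[-0.575, -0.818, -0.0], [-0.818, 0.575, 0.0], [-0.0, 0.0, -1.0]]
wrist_force: [-0.1, -0.6, 0.3]
gripper_width: 0.614
time_s: 6.75
tcp_pos: [0.5119, -0.2568, 0.2888]
ee_rot: [[-0.575, -0.818, -0.003], [-0.818, 0.575, 0.001], [0.001, 0.003, -1.0]]
wrist_force: [0.2, 0.4, -0.8]
gripper_width: 1.001
```

View pics/w4c.png

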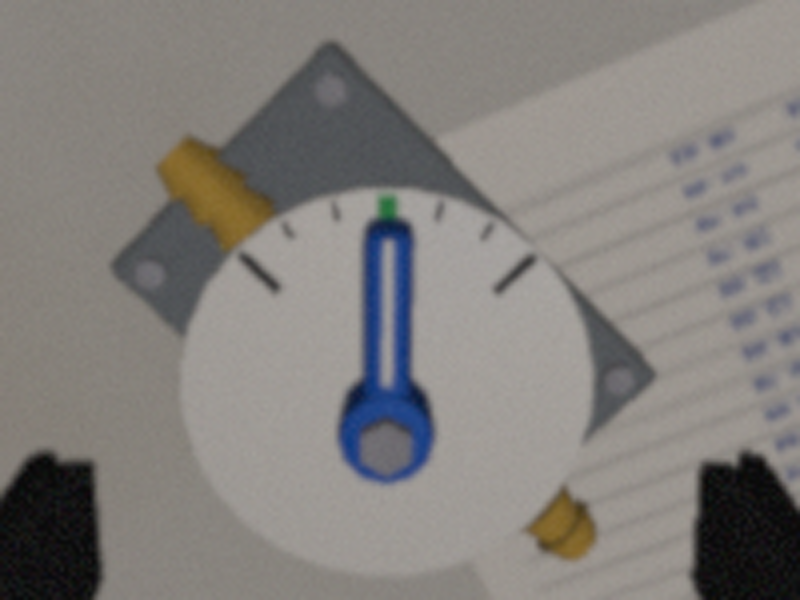

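The released lever is centred on the green mark: crop columns are nut 386, lever 388 and green 388, and the two black end marks sit symmetrically. A last check on the numbers and the bystanders, then I'll hand in.

```bash
python3 - <<'E'
from h import *
import pickle; s=pickle.load(open("s4.pkl","rb"));P=pose("wrist",s); f=lambda x,y:(220+(x+.5)/4-.5,120+(y+.5)/4-.5)
ax=ray(P,f(386,447),.111)[0]; e=lambda x,y,z:(lambda d:(np.degrees(np.arctan2(d[1],d[0]))%360).round(1))(ray(P,f(x,y),z)[0]-ax)
print(ax.round(4),"lever",e(390,228,.105),"green",e(388,208,.072),"closed",e(515,274,.072),"open",e(259,273,.072))
a=cv2.imread("pics/top0.png");b=capture("top")
for n,(x,y) in dict(red=(314,211),yellow=(221,182),table=(250,240)).items():
    print(n,cv2.absdiff(cv2.GaussianBlur(a,(3,3),0),cv2.GaussianBlur(b,(3,3),0))[y-22:y+22,x-26:x+26].max())
print(sense()["wrist_force"],sense()["time_s"])
finish_job()
E
```

```text
[ 0.5339 -0.2302  0.111 ] lever 233.7 green 234.3 closed 188.5 open 280.6
red 5
yellow 6
table 6
[ 1.13725227 -0.86206646 -0.9626026 ] 6.85
the job is handed in; nothing more can be done
```

I turned the blue lever to its green half-open mark, let go and raised the open gripper clear, then handed the job in at 6.85 s.

- **How it was done:** I gripped the lever across its 12 mm width and swung it about 33° counter-clockwise. A close-up measurement showed about 2° of overshoot, so I turned it back by that much before releasing.
- **Blue lever, after release:** it measured 233.7° in the world frame. The green mark was at 234.3° and the midpoint of the closed and open marks at 234.5°. That puts the lever within about 1° of half open.
- **Yellow and red levers:** the top view around each showed no change from the first picture beyond camera noise.
- **Forces:** the largest wrist force I read at the end of a move was about 7 N, and it was near zero after release.
- **Checks that failed or disagreed:**
  - My automatic fit of the dial's outline leaked onto the table, so I used the nut as the turning axis instead.
  - World angles from different views differed by about 2°, so I relied on the lever's position relative to the mark.

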